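# Lift the dirty drain coupling out with tongs

## Task

Take the folded metal cover off the dirty drain coupling and hang it astride the rail's bar, left hanging there by itself. Then pick up the tongs, close their jaws on the coupling and lift it well clear of the table, about 10 cm, without the gripper ever touching the coupling itself and without disturbing the tape roll beside the mug, the thread spool or the lint brush. Finish while still holding the coupling up in the squeezed tongs: do not put anything down.

Things in the scene. Friction and masses are not known exactly. Their poses are not given: they have to be found in the camera images.
- cover_handle (a point): centre of the cover's black bar handle, 107 mm above the cover's foot. The bar is 12 mm thick (this point's x, across the ridge), 60 mm long (y, along the ridge), 14 mm high, with 16 mm of open space under it
- cover_ridge (a point): point under the inner corner of the cover's ridge, 25 mm below point cover_handle, midway along the ridge; when the cover hangs on the bar this corner rests on top of the bar
- rail_mid (a point): middle of the rail's bar: a round steel bar 12 mm thick, 200 mm long along this point's y axis, its axis 160 mm above the table, held by an upright post (16 mm thick, on a round foot 70 mm across) at either end; fixed to the table
- rail: the whole rail; origin on the table under the middle of the bar, y along the bar
- cover: the cover: folded aluminium sheet like a small tent, 79 mm wide (x), 72 mm long (y, along the ridge), legs 52 mm high, roof rising 40 degrees to a ridge 86 mm above the foot, open at both ends, about 0.16 kg; stands over the coupling at the start and hides it from above. Origin at the centre of its foot, z up toward the handle
- tongs_grip (a point): place to hold the tongs: midway between their arms, half-way up, 13 mm above the table at the start. x points from pivot to jaws, y to the left arm, z up. Pivot 100 mm behind, jaw pads 85 mm ahead. Sprung open, the arms measure 58 to 61 mm over their outer faces here and are nearly flat from 35 mm behind to 35 mm ahead. Arms are 26 mm high, 3 mm thick
- tongs_tips (a point): midway between the two jaw pads, half-way up, 85 mm ahead of point tongs_grip, same axes. Pads are dark rubber, 36 mm long, 26 mm high, 69 mm apart when open. The pads move 1.85 times as far as the arms at tongs_grip: about 44 to 46 mm over the arms there holds a 42 mm thing
- tongs: steel spring tongs lying on edge, 230 mm long, about 0.1 kg: pivot piece with both arms; origin 13 mm below point tongs_grip, same axes. The arms close evenly; each pushes outward at tongs_grip with 7 N when open to 10 N when shut, so the tongs stay in a gripper that has squeezed them only part-way (to 53 mm, say)
- jaw_left: the tongs' arm on the +y side, with its pad; same origin and axes as body tongs when sprung open
- jaw_right: the tongs' arm on the -y side, with its pad; same origin and axes as body tongs when sprung open
- coupling_mid (a point): centre, half-way up, of the drain coupling: an upright light-grey plastic tube, 42 mm in diameter, 50 mm high, standing on the table under the cover, 0.05 kg
- drain_coupling: the drain coupling; origin at the centre of its underside
- tape_roll: the roll of black tape beside the mug, lying flat, 62 mm across, 19 mm high; origin under its centre; leave alone
- thread_spool: wooden spool of thread standing, 30 mm across, 42 mm high; origin under its centre; leave alone
- lint_brush: oval purple lint brush lying bristles down, 85 mm long, 30 mm wide, 23 mm high; origin under its centre; leave alone

How it is judged:
On the way, in this order (a step that is already met when the one before it is completed fails the run):
1. the cover hangs astride the bar, let go and at rest (x of cover_ridge in the frame of rail_mid between -0.02 and 0.02 m and y of cover_ridge in the frame of rail_mid between -0.08 and 0.08 m and z of cover_ridge in the frame of rail_mid between -0.005 and 0.02 m and angle between cover's own z axis and vertical below 0.35 rad and contact force between cover and rail above 0.5 N and contact force between each of the arm, the fingers and cover below 0.1 N and linear speed of cover below 0.05 m/s), for 0.2 s.
2. the coupling is held in the tongs' jaws, lifted clear of the table (height (world z) of coupling_mid above 0.085 m and height (world z) of tongs_grip above 0.05 m and contact force between each of jaw_left, jaw_right and drain_coupling above 0.5 N and contact force between the fingers and tongs above 1 N and contact force between each of the fingers, the arm, rail, cover and drain_coupling below 0.1 N and contact force between rail and tongs below 0.1 N and linear speed of drain_coupling below 0.05 m/s), for 0.2 s.
At the end, for the whole second after the job is handed in: Cover hangs let go and still by its ridge on the bar, upright within 20 deg, within 80 mm of the bar's middle; coupling squeezed between both tongs jaws, underside 60 mm or more above the table, still, touched by nothing else; gripper holds the tongs up (all of step 1 and all of step 2); the arm keeps its last pose, push and grip.
It fails at once if the gripper or arm touches the coupling (contact force between any of the fingers, the arm and drain_coupling above 0.3 N).
It fails at once if the tape roll is disturbed (moved over 30 mm) (distance of tape_roll from where it was at the start of the episode above 0.03 m).
It fails at once if the thread spool is disturbed (moved over 30 mm) (distance of thread_spool from where it was at the start of the episode above 0.03 m).
It fails at once if the lint brush is disturbed (moved over 30 mm) (distance of lint_brush from where it was at the start of the episode above 0.03 m).
It also fails if it takes over 54 s, if anything falls off the work surface, if the arm or the gripper's body presses on something with over 40 N, if the wrist force passes 120 N, or if a joint passes its speed limit or range.

## Robot

A 6-joint arm with a two-finger parallel gripper is mounted at the origin on a cart in front of the work surface, level with it; the furniture and walls round the work are solid. World frame = base frame: x ahead of the robot, y to its left, z up, the work surface at z = 0. Lengths are in m, angles in rad, forces in N, time in s.
With the tool pointing down it reaches from about 0.35 to 0.775 m from the base axis. Payload 5.5 kg.
Tool frame: the origin (TCP) lies at the very end of the fingers, on their centre line; the grasp point (between the pads) lies hold_point_z behind it (hold_point_z is the distance from the TCP to the grasp point, in m); x points along the fingers, y is the direction in which the jaws open and shut, and the axes are right-handed (so a half turn about x gives the same grasp; the last joint's range is limited). The gripper opens to 85 mm and grips with 20 to 120 N. Pads are 22 mm wide; open, the fingers measure 114 mm over their backs; the gripper's body (76 mm by 85 mm) begins 54 mm behind the grasp point. The pads swing forward as they close: fully open they stand 13 mm farther back than shut.
Start: joints at [1.165, 0.313, 0.046, 1.304, 0, 1.431], TCP at [0.151, 0.555, 0.231] pointing down, gripper open.
Joint ranges: [-2.76, 2.76], [-0.86, 1.69], [-1.03, 1.26], [-2.2, 2.34], [-1.47, 1.5], [-3.14, 3.14]. Speed limits (rad/s): [2.57, 2.57, 3.14, 3.14, 3.14, 3.14].

## Interface

Orientations are given as a unit quaternion [w, x, y, z].
In Python, from workcell import * gives the robot as it stands. The module is installed in compiled form; this text tells all that it offers.
- The arm moves only by the tool step_arm, never from a script. Its argument "targets" is a list of rows, each a list of 3 entries, a list of its own where there are three numbers: the turn, a rotation vector about the tool's x, y, z in degrees, then the shift along the tool's x, y, z in cm, then the finger opening in cm, from 0 to 8.54. A call has exactly 10 rows; each row shifts and turns the commanded pose from where the row before left it, along the tool's axes as they then stand; what a row does not reach is not made up. A row lasts 1/10 s, in which the tool goes at most 50 mm and 8.59 degrees, less where a joint would pass 70% of its speed; a pose out of reach is approached as far as the arm can. A call with a gripper value outside its range is refused whole. The fingers move at their own pace and stop on an object; "force" is the grip in N (left out, the last holds). Time passes only in rows, so rows that do not move let the fingers close, or fill a call up. It gives the time, the measured TCP pose, the force and the opening at its end, in the units of the state.
- get_state(): the state, without advancing time (a new reading comes with each control period).
- read_camera(name): name is "scene" or "top" or "wrist"; returns the picture (420x560x3 uint8, red, green, blue); there is no depth.
- camera_model(name): a dict with "fx", "fy", "cx", "cy" (pixels), "dist_coeffs" ([k1, k2, p1, p2, k3] as OpenCV has them; the pictures are not rectified), "xyz" and "rotation" of the camera in the world; the wrist camera has in their place "T_tool_cam" (4x4, takes a point from camera to tool coordinates, whose origin is the TCP and whose axes are the tool frame's). Camera axes: x right, y down, z forward; pixel columns grow to the right and rows downward; lengths in m; the calibration is good to about 2 mm. A picture is of the moment at which its call begins: read the wrist's pose just before it. camera_model takes no time and is no camera call.
- hand_in(): hands the job in, once; it reports no verdict.
Trained networks look in the newest picture that a camera, given by its name, has taken for a name from the list of things; names that differ only in an ending like _2 or _b are one class to them, and where a whole thing is asked for, a point or a joint stands for the part that bears it (a point fixed in the world has none). Each returns a list of dicts, best first, with "p" (0 to 1); they miss things now and then, are a little off and sometimes report something else, mostly with a low value. They report only what shows in the picture. A call takes as long as a camera call.
- find_in(camera, label): "extent" ([left, top, width, height] in pixels, round what is visible of it).
- silhouettes(camera, label): "mask" (420x560 bool, what is visible of it) and "extent" ([left, top, width, height] in pixels, round what is visible of it).
The state is a dict: "clock": time; "joint_pos": joint angles; "qvel": joint speeds; "tau": joint torques, N m; "tcp_pos": TCP position; "orientation": TCP orientation; "wrist_force": force on the tool from outside, world axes, zero at the start; "ft_torque": the same for the moment, N m; "finger_gap": finger opening in m.
Only numpy, scipy, OpenCV 4.12 (cv2) and the standard library are available. Lean on these libraries where they do the work, as an engineer would, in place of code of your own. Each camera call takes 0.05 s, during which the arm holds its last target.

## Working session

There is one attempt and no reset: what is moved stays moved. The work goes in short steps, Python scripts to look and compute and a tool call to move; the robot and the scene stay as the last step left them, time stands still between calls to the robot, and variables do not carry over. Pictures are saved under pics/ and viewed, and the job is handed in when it is done.

Besides the shell and the picture viewer there is one more tool, called after "Emit:" in YAML: its name, and indented under it one key for each argument. step_arm: Moves the arm, as the interface text tells. Its arguments: {"type":"object","properties":{"targets":{"type":"array","items":{"type":"array"}},"force":{"type":"number"}},"required":["targets"]}

```bash
mkdir -p pics; ls
cat > h.py <<'E'
from workcell import *
import numpy as np, cv2
from scipy.spatial.transform import Rotation as R
def snap(n,f):
    im=read_camera(n); cv2.imwrite('pics/'+f,im[:,:,::-1]); return im
E
python3 - <<'E'
from h import *
s=get_state(); print(s)
for n in ['scene','top','wrist']: print(n,camera_model(n)); snap(n,n+'0.png')
print(get_state()['clock'])
E
```

```text
pics
{'clock': 0.0, 'joint_pos': array([1.16543250e+00, 3.14025141e-01, 4.49633178e-02, 1.30353998e+00,
       2.76792854e-05, 1.43122224e+00]), 'qvel': array([1.97251377e-03, 2.38024226e-03, 2.54770766e-03, 9.85297727e-04,
       4.88019744e-05, 3.77247251e-04]), 'tau': array([-4.48649007e-05, -4.80628288e+01,  2.98532206e+01,  1.91841857e-02,
       -3.31336578e-04, -7.66178971e-06]), 'tcp_pos': array([0.15082714, 0.55435662, 0.23038835]), 'orientation': array([ 0.70069035,  0.09308232,  0.70105276, -0.09430662]), 'wrist_force': array([ 0.17765411, -0.24967532, -1.09163627]), 'ft_torque': array([ 0.04653811, -0.01705187,  0.0301328 ]), 'finger_gap': 0.08516755729312564}
scene {'fx': 406.5480284084035, 'fy': 406.5480284084035, 'cx': 279.8565961179995, 'cy': 204.76315327666086, 'dist_coeffs': array([-0.08215077,  0.        ,  0.        ,  0.        ,  0.        ]), 'xyz': array([ 0.04229056, -0.15558744,  0.69757567]), 'rotation': array([-0.37042829,  0.8196701 , -0.3987257 ,  0.17872219])}
top {'fx': 490.14340394608314, 'fy': 490.14340394608314, 'cx': 279.73877402910995, 'cy': 207.41586811721692, 'dist_coeffs': array([-0.10167203,  0.        ,  0.        ,  0.        ,  0.        ]), 'xyz': array([0.49978607, 0.24673836, 1.14873666]), 'rotation': array([-0.03864927,  0.70876247, -0.70380839,  0.02856133])}
wrist {'fx': 310.0413570730322, 'fy': 310.0413570730322, 'cx': 277.9226175673884, 'cy': 210.27424805938858, 'dist_coeffs': array([-0.03431749,  0.        ,  0.        ,  0.        ,  0.        ]), 'T_tool_cam': array([[-9.60369692e-04, -2.97583427e-01,  9.54695334e-01,
        -1.42005572e-01],
       [ 9.99999168e-01, -1.10836703e-03,  6.60459112e-04,
        -4.89141182e-04],
       [ 8.61611147e-04,  9.54695174e-01,  2.97584244e-01,
        -7.59987592e-02],
       [ 0.00000000e+00,  0.00000000e+00,  0.00000000e+00,
         1.00000000e+00]])}
0.15
```

View pics/scene0.png

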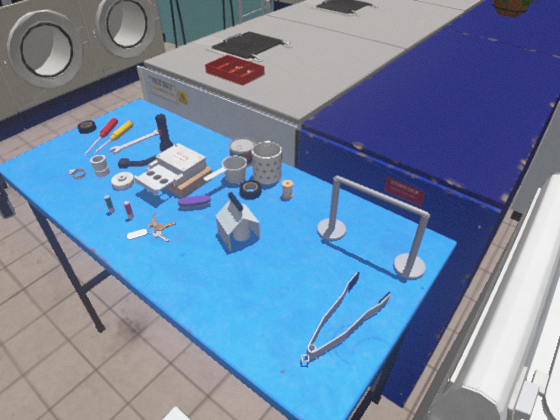

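View pics/top0.png

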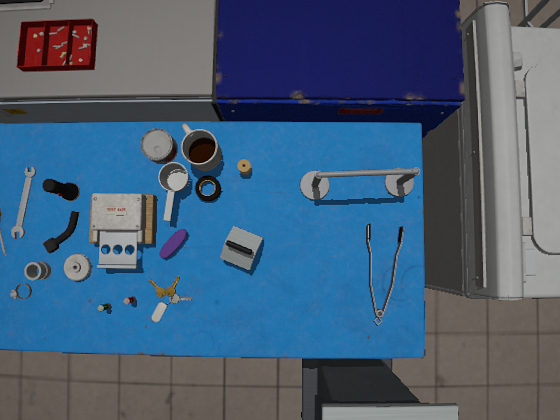

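View pics/wrist0.png

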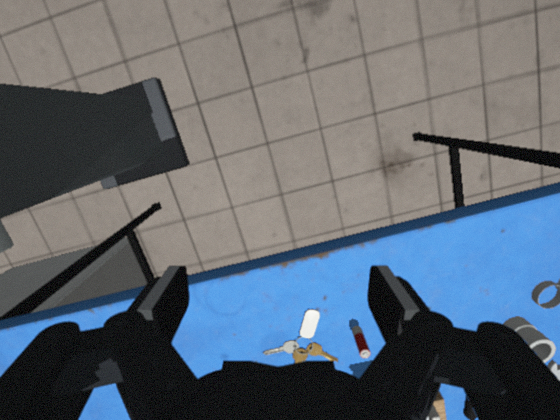

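The top view shows the cover at about (242,248), the rail bar from (315,175) to (416,172), and the tongs from pivot (379,318) to jaws (368,228) and (402,232). I'll zoom in and run the networks.

```bash
cat >> h.py <<'E'
def cam(n):
    m=camera_model(n); K=np.array([[m['fx'],0,m['cx']],[0,m['fy'],m['cy']],[0,0,1]]); 
    if 'xyz' in m:
        q=np.array(m['rotation']); Rm=R.from_quat(q[[1,2,3,0]]).as_matrix(); t=np.array(m['xyz'])
    else:
        s=get_state(); T=np.array(m['T_tool_cam']); q=s['orientation']; Rt=R.from_quat(q[[1,2,3,0]]).as_matrix()
        Rm=Rt@T[:3,:3]; t=s['tcp_pos']+Rt@T[:3,3]
    return K,np.array(m['dist_coeffs']),Rm,t
def ray(c,uv):
    K,d,Rm,t=c; p=cv2.undistortPoints(np.array([[uv]],float),K,d)[0,0]
    v=Rm@np.array([p[0],p[1],1]); return t,v/np.linalg.norm(v)
def atz(c,uv,z):
    t,v=ray(c,uv); return t+v*(z-t[2])/v[2]
def tri(obs):
    A=np.zeros((3,3));b=np.zeros(3)
    for c,uv in obs:
        t,v=ray(c,uv); P=np.eye(3)-np.outer(v,v); A+=P;b+=P@t
    return np.linalg.solve(A,b)
def proj(c,X):
    K,d,Rm,t=c; Xc=(np.atleast_2d(X)-t)@Rm
    return cv2.projectPoints(Xc.astype(float),np.zeros(3),np.zeros(3),K,d)[0][:,0]
def crop(n,f,x,y,w,h,k):
    im=cv2.imread('pics/'+n); cv2.imwrite('pics/'+f,cv2.resize(im[y:y+h,x:x+w],None,fx=k,fy=k,interpolation=cv2.INTER_CUBIC))
E
python3 - <<'E'
from h import *
for n in ['scene','top']:
    for l in ['cover_handle','cover','rail','tongs','tape_roll','thread_spool','lint_brush']:
        r=silhouettes(n,l)
        for d in r[:1]:
            m=d['mask'];ys,xs=np.nonzero(m); print(n,l,round(d['p'],2),d['extent'],xs.mean().round(1),ys.mean().round(1))
            np.save(f'm_{n}_{l}.npy',m)
crop('top0.png','tc.png',210,215,70,70,8)
crop('scene0.png','sc.png',205,180,70,75,8)
crop('top0.png','tr.png',290,155,140,60,5)
crop('scene0.png','sr.png',310,170,130,115,5)
crop('top0.png','tt.png',350,215,70,115,5)
crop('scene0.png','st.png',290,260,110,110,5)
E
```

```text
scene cover_handle 0.79 [218.2, 193.6, 41.4, 56.0] 233.9 217.8
scene cover 0.72 [234.7, 217.1, 16.8, 19.9] 241.6 230.2
scene rail 0.98 [319.6, 176.4, 108.6, 103.8] 377.6 229.0
scene tongs 0.89 [306.6, 272.8, 82.6, 85.9] 340.7 322.5
scene tape_roll 0.9 [238.7, 177.9, 21.9, 22.5] 249.6 189.1
scene thread_spool 0.47 [281.3, 179.0, 9.3, 21.0] 286.0 188.8
scene lint_brush 0.56 [175.8, 197.4, 34.0, 7.8] 194.5 200.9
top cover_handle 0.59 [220.1, 226.7, 42.3, 44.0] 239.9 247.4
top cover 0.85 [221.6, 226.7, 42.7, 42.4] 240.1 247.5
top rail 0.88 [296.3, 167.5, 123.4, 35.3] 358.0 180.3
top tongs 0.57 [364.2, 225.5, 40.2, 97.3] 382.8 269.1
top tape_roll 0.57 [194.9, 175.4, 25.0, 24.2] 208.0 187.5
top thread_spool 0.7 [238.5, 157.6, 10.6, 15.3] 243.7 166.5
top lint_brush 0.89 [160.0, 230.3, 25.7, 28.0] 172.9 243.5
```

View pics/tc.png

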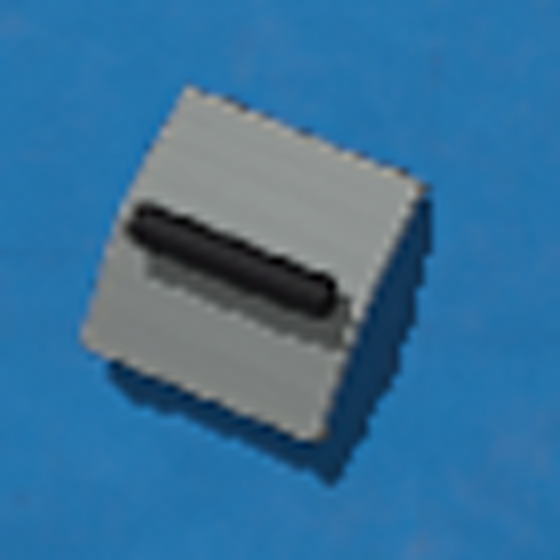

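View pics/sc.png

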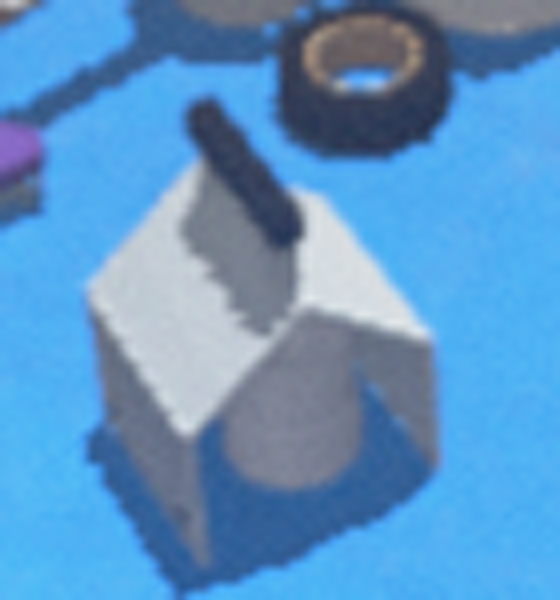

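View pics/tr.png

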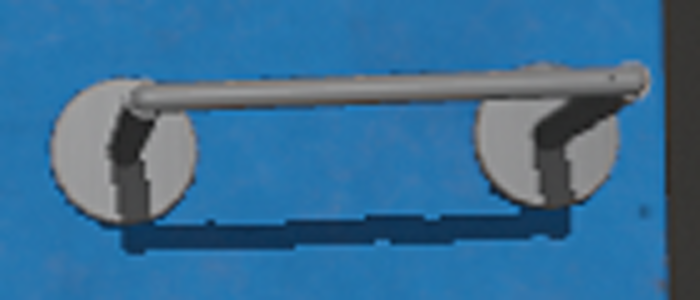

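View pics/sr.png

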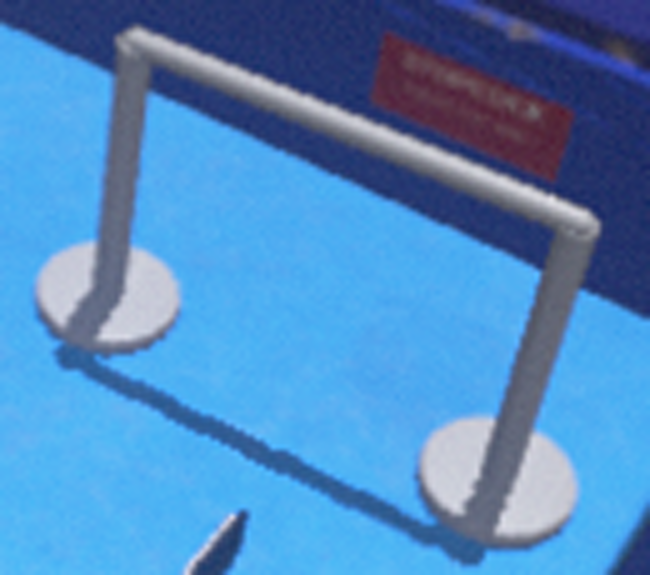

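View pics/tt.png

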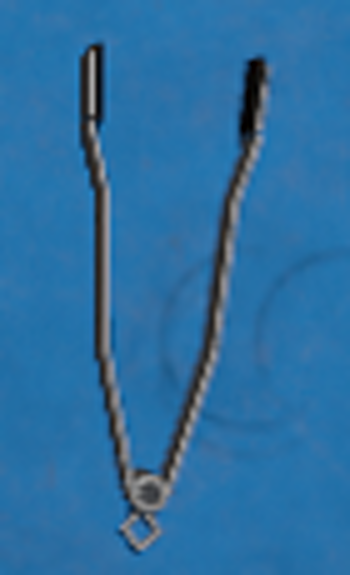

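View pics/st.png

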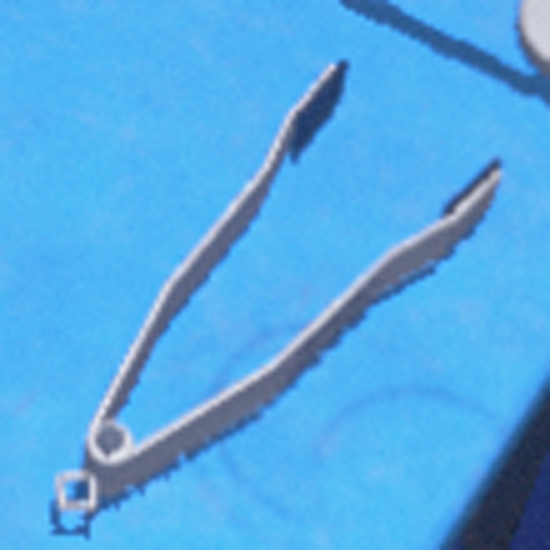

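Run:
```python
from h import *
from scipy.optimize import least_squares
ct,cs=cam('top'),cam('scene')
def f(u,v,x,y,k): return np.array([(u+.5)/k-.5+x,(v+.5)/k-.5+y])
def fit(obs,x0):
    def W(p,X):
        c,s=np.cos(p[2]),np.sin(p[2]); return np.array([p[0]+c*X[0]-s*X[1],p[1]+s*X[0]+c*X[1],X[2]])
    fun=lambda p: np.concatenate([proj(c,W(p,X))[0]-uv for c,X,uv in obs])
    r=least_squares(fun,x0,loss='soft_l1'); print(r.x.round(4),'deg',np.degrees(r.x[2]).round(2)); print(fun(r.x).reshape(-1,2).round(1).tolist()); return r.x
T=lambda u,v:f(u,v,210,215,8); S=lambda u,v:f(u,v,205,180,8)
a,b=.0395,.036
# cover: +y to left in image, +x up
obs=[(ct,(a,b,.052),T(188,88)),(ct,(a,-b,.052),T(425,188)),(ct,(-a,-b,.052),T(322,442)),(ct,(-a,b,.052),T(85,348)),
(ct,(0,0,.107),T(234,260)),(cs,(0,0,.107),S(245,172)),
(cs,(-a,b,.052),S(88,290)),(cs,(-a,-b,.052),S(185,435)),(cs,(a,-b,.052),S(432,335)),(cs,(-a,-b,0),S(208,570)),(cs,(a,-b,0),S(437,468))]
c=fit(obs,[.42,.33,-.3])
T=lambda u,v:f(u,v,290,155,5); S=lambda u,v:f(u,v,310,170,5)
obs=[(ct,(0,.1,.16),T(143,97)),(ct,(0,-.1,.16),T(633,80)),(cs,(0,.1,.16),S(133,42)),(cs,(0,-.1,.16),S(583,222)),
(ct,(0,.1,.004),T(123,152)),(ct,(0,-.1,.004),T(547,137)),(cs,(0,.1,.004),S(108,297)),(cs,(0,-.1,.004),S(498,482))]
fit(obs,[.57,.06,0])
print(tri([obs[0][::2],obs[2][::2]]),tri([obs[1][::2],obs[3][::2]]))
T=lambda u,v:f(u,v,350,215,5); S=lambda u,v:f(u,v,290,260,5)
obs=[(ct,(-.1,0,.026),T(149,489)),(cs,(-.1,0,.026),S(110,440)),(ct,(.103,.038,.026),T(95,45)),(ct,(.103,-.038,.026),T(260,60)),
(cs,(.103,.038,.026),S(340,65)),(cs,(.103,-.038,.026),S(497,163))]
fit(obs,[.35,.02,0])
print(tri([obs[0][::2],obs[1][::2]]),tri([obs[2][::2],obs[4][::2]]),tri([obs[3][::2],obs[5][::2]]))
s=silhouettes('scene','coupling_mid'); print([(d['p'],d['extent']) for d in s])
for l,n in [((208.,187.5),'tape'),((243.7,166.5),'spool'),((172.9,243.5),'brush')]: print(n,atz(ct,l,.02))
```

```text
[ 0.5147  0.3471 -0.3572] deg -20.46
[[0.1, -0.7], [0.4, -1.8], [0.5, -0.4], [0.2, -0.2], [0.5, -0.4], [-1.1, -0.1], [-1.7, 0.2], [-0.4, 1.0], [-0.1, 0.6], [-1.2, -0.1], [0.1, -0.3]]
[0.6681 0.0808 0.0449] deg 2.57
[[1.3, -0.3], [0.5, -0.4], [-0.4, 0.0], [-1.9, 0.4], [0.9, -0.5], [0.4, -0.6], [-1.1, 0.2], [-1.4, -0.0]]
[0.66414166 0.18188054 0.15897266] [ 0.67267721 -0.02008358  0.16117223]
[ 0.4665  0.0254 -0.0799] deg -4.58
[[0.8, 0.9], [-1.9, 0.3], [1.6, -0.6], [1.4, -0.8], [-0.3, -0.9], [-0.8, -0.8]]
[0.36968486 0.03321493 0.02296017] [0.57223331 0.05633656 0.02200137] [ 0.56575338 -0.02032936  0.02331069]
[(0.51, [232.1, 218.0, 18.3, 21.0])]
tape [0.65299698 0.43100387 0.02      ]
spool [0.70292751 0.34826078 0.02      ]
brush [0.5218346  0.51018915 0.02      ]
```

Run:
```python
from h import *
import workcell
print([n for n in dir(workcell) if not n.startswith('_')])
try: print(workcell.hold_point_z)
except Exception as e: print(e)
s=get_state(); print(R.from_quat(s['orientation'][[1,2,3,0]]).as_matrix().round(3)); print(s['tcp_pos'],s['clock'])
```

```text
['MotionError', 'camera_model', 'find_in', 'get_state', 'hand_in', 'hold_point_z', 'read_camera', 'silhouettes']
0.0187
[[ 0.     0.263  0.965]
 [ 0.     0.965 -0.263]
 [-1.     0.     0.   ]]
[0.15106327 0.55486119 0.23133583] 0.9
```

Emit:
step_arm:
  targets:
    - [[0,0,0],[0,-1.05,4.05],5]
    - [[0,0,0],[0,-1.05,4.05],5]
    - [[0,0,0],[0,-1.05,4.05],5]
    - [[0,0,0],[0,-1.05,4.05],5]
    - [[0,0,0],[0,-1.05,4.05],5]
    - [[0,0,0],[0,-1.05,4.05],5]
    - [[0,0,0],[0,-1.05,4.05],5]
    - [[0,0,0],[0,-1.05,4.05],5]
    - [[0,0,0],[0,-1.05,4.05],5]
    - [[0,0,0],[0,-1.05,4.05],5]

```text
clock: 1.9
tcp_pos: [0.5157, 0.3461, 0.2314]
orientation: [0.701, 0.094, 0.701, -0.094]
wrist_force: [0.7, 1.3, -0.3]
finger_gap: 0.0501
```

Emit:
step_arm:
  targets:
    - [[8,0,0],[0,0,0],5]
    - [[8,0,0],[0,0,0],5]
    - [[8,0,0],[0,0,0],5]
    - [[8,0,0],[0,0,0],5]
    - [[8,0,0],[0,0,0],5]
    - [[8,0,0],[0,0,0],5]
    - [[8,0,0],[0,0,0],5]
    - [[8,0,0],[0,0,0],5]
    - [[8,0,0],[0,0,0],5]
    - [[8,0,0],[0,0,0],5]

```text
clock: 2.9
tcp_pos: [0.5143, 0.3472, 0.2313]
orientation: [0.475, 0.524, 0.475, -0.524]
wrist_force: [0.6, 0.5, -0.8]
finger_gap: 0.05
```

Emit:
step_arm:
  targets:
    - [[7.6,0,0],[0,0,0],5]
    - [[7.6,0,0],[0,0,0],5]
    - [[0,0,0],[2,0,0],5]
    - [[0,0,0],[2,0,0],5]
    - [[0,0,0],[2,0,0],5]
    - [[0,0,0],[0,0,0],5]
    - [[0,0,0],[0,0,0],5]
    - [[0,0,0],[0,0,0],5]
    - [[0,0,0],[0,0,0],5]
    - [[0,0,0],[0,0,0],5]

```text
clock: 3.9
tcp_pos: [0.5148, 0.3474, 0.1724]
orientation: [0.403, 0.581, 0.403, -0.58]
wrist_force: [0.6, -0.8, -0.4]
finger_gap: 0.05
```

```bash
cat >> h.py <<'E'
def st():
    s=get_state(); Rm=R.from_quat(s['orientation'][[1,2,3,0]]).as_matrix()
    print('t',round(s['clock'],2),'tcp',s['tcp_pos'].round(4),'gap',round(s['finger_gap'],4),'F',s['wrist_force'].round(2),'j',s['joint_pos'].round(3))
    print('tilt x',Rm[:,0].round(4),'z az',np.degrees(np.arctan2(Rm[1,2],Rm[0,2])).round(2)); return s,Rm
def togo(s,Rm,target): # cm in tool axes
    d=Rm.T@(np.array(target)-s['tcp_pos']); print('to go cm (tool)',(d*100).round(2)); return d
E
python3 - <<'E'
from h import *
s,Rm=st(); togo(s,Rm,[.5147,.3471,.090])
snap('wrist','w1.png'); c=cam('wrist')
print(proj(c,[[.5147,.3471,.107],[.5147,.3471,.1140]]))
E
```

```text
t 3.9 tcp [0.5148 0.3474 0.1724] gap 0.05 F [ 0.61 -0.85 -0.38] j [0.464 0.422 0.06  1.207 0.    2.392]
tilt x [ 1.6e-03  9.0e-04 -1.0e+00] z az -110.43
to go cm (tool) [ 8.24 -0.    0.04]
[[278.07275676 225.65387993]
 [278.09144998 229.13272134]]
```

View pics/w1.png

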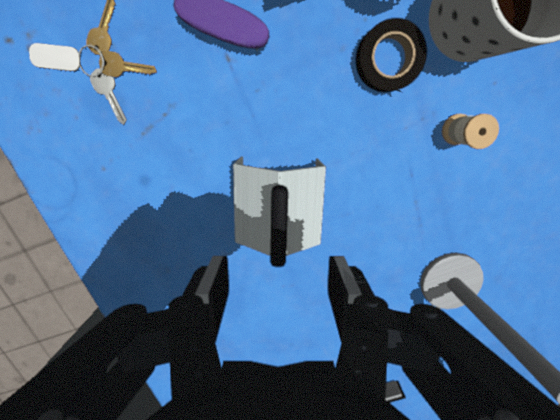

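The wrist view puts the handle from (280,187) to (279,265). It is upright and centred on my prediction of (278,226), so I descend and grip.

Emit:
step_arm:
  targets:
    - [[0,0,0],[2,0,0],5]
    - [[0,0,0],[2,0,0],5]
    - [[0,0,0],[2,0,0],5]
    - [[0,0,0],[1.2,0,0],5]
    - [[0,0,0],[0.9,0,0],5]
    - [[0,0,0],[0,0,0],5]
    - [[0,0,0],[0,0,0],0.5]
    - [[0,0,0],[0,0,0],0.5]
    - [[0,0,0],[0,0,0],0.5]
    - [[0,0,0],[0,0,0],0.5]
  force: 60

```text
clock: 4.95
tcp_pos: [0.5151, 0.3476, 0.0914]
orientation: [0.403, 0.582, 0.403, -0.58]
wrist_force: [0.4, -0.2, 2.9]
finger_gap: 0.0108
```

Run:
```python
from h import *
s,Rm=st(); snap('wrist','w2.png')
```

```text
t 4.95 tcp [0.5151 0.3476 0.0914] gap 0.0108 F [ 0.36 -0.15  2.87] j [ 0.464  0.471 -0.069  1.028  0.     2.392]
tilt x [ 0.0021  0.0013 -1.    ] z az -110.43
```

View pics/w2.png

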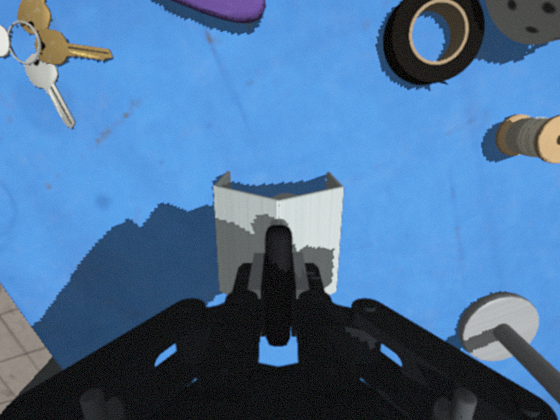

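Gripped, with a 10.8 mm gap on the bar. Now lifting.

Emit:
step_arm:
  targets:
    - [[0,0,0],[-1,0,0],0.5]
    - [[0,0,0],[-1.5,0,0],0.5]
    - [[0,0,0],[-2.5,0,0],0.5]
    - [[0,0,0],[-2.5,0,0],0.5]
    - [[0,0,0],[-2.5,0,0],0.5]
    - [[0,0,0],[-2.5,0,0],0.5]
    - [[0,0,0],[-2.5,0,0],0.5]
    - [[0,0,0],[-2.5,0,0],0.5]
    - [[0,0,0],[-2,0,0],0.5]
    - [[0,0,0],[0,0,0],0.5]

```text
clock: 6.0
tcp_pos: [0.5151, 0.3476, 0.2887]
orientation: [0.404, 0.583, 0.403, -0.579]
wrist_force: [0.3, 0.3, -3.2]
finger_gap: 0.0106
```

Run:
```python
from h import *
s,Rm=st(); snap('wrist','w3.png'); snap('scene','s3.png'); togo(s,Rm,[.6681,.0808,s['tcp_pos'][2]])
```

```text
t 6.0 tcp [0.5151 0.3476 0.2887] gap 0.0106 F [ 0.26  0.26 -3.23] j [ 0.464  0.398  0.308  1.475 -0.     2.392]
tilt x [ 0.0045  0.0022 -1.    ] z az -110.43
to go cm (tool) [1.000e-02 2.364e+01 1.966e+01]
```

View pics/w3.png

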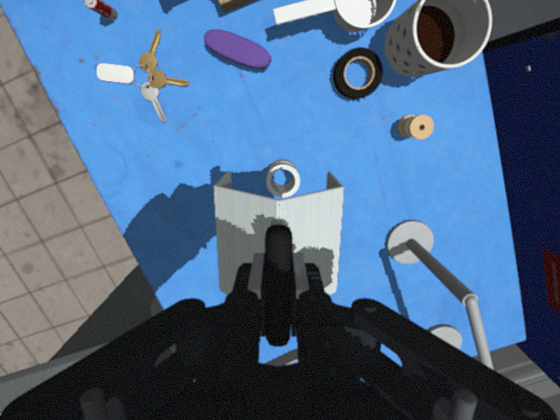

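View pics/s3.png

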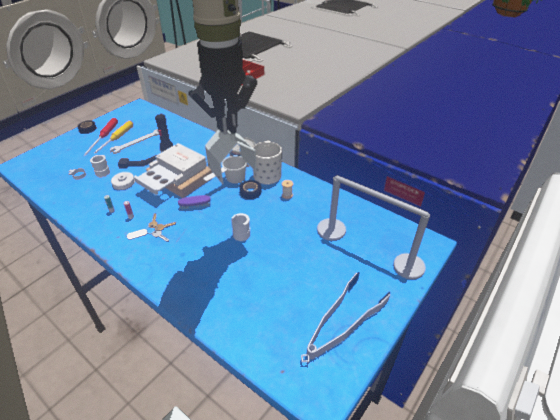

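The cover is lifted and upright in the grip. The coupling is uncovered at scene (240,227), still standing.

Emit:
step_arm:
  targets:
    - [[0,0,0],[-0.2,1.36,0.97],0.5]
    - [[0,0,0],[-0.2,2.5,2.1],0.5]
    - [[0,0,0],[-0.2,2.97,2.49],0.5]
    - [[0,0,0],[-0.2,2.97,2.49],0.5]
    - [[0,0,0],[-0.2,2.97,2.49],0.5]
    - [[0,0,0],[0,2.97,2.49],0.5]
    - [[0,0,0],[0,2.97,2.49],0.5]
    - [[0,0,0],[0,2.5,2.1],0.5]
    - [[0,0,0],[0,1.5,1.25],0.5]
    - [[0,0,0],[0,0.93,0.79],0.5]

```text
clock: 7.1
tcp_pos: [0.6674, 0.0782, 0.2937]
orientation: [-0.402, -0.58, -0.403, 0.582]
wrist_force: [-0.4, 1.1, -1.5]
finger_gap: 0.0105
```

Emit:
step_arm:
  targets:
    - [[-4,0,0],[0,0,0],0.5]
    - [[-4,0,0],[0,0,0],0.5]
    - [[-4,0,0],[0,0,0],0.5]
    - [[-4,0,0],[0,0,0],0.5]
    - [[-4,0,0],[0,0,0],0.5]
    - [[-3,0,0],[0,0,0],0.5]
    - [[0,0,0],[0,0,0],0.5]
    - [[0,0,0],[0,0,0],0.5]
    - [[0,0,0],[0,0,0],0.5]
    - [[0,0,0],[0,0,0],0.5]

```text
clock: 8.1
tcp_pos: [0.6671, 0.0806, 0.2952]
orientation: [0.511, 0.489, 0.511, -0.489]
wrist_force: [-0.6, -0.6, -2.6]
finger_gap: 0.011
```

Run:
```python
from h import *
s,Rm=st(); snap('wrist','w4.png'); snap('scene','s4.png');snap('top','t4.png'); togo(s,Rm,[.6681,.0808,s['tcp_pos'][2]])
crop('scene4.png','x.png',0,0,1,1,1) if 0 else None
crop('s4.png','s4c.png',290,70,160,160,4); crop('t4.png','t4c.png',280,100,150,120,5)
```

```text
t 8.1 tcp [0.6671 0.0806 0.2952] gap 0.011 F [-0.58 -0.6  -2.56] j [1.000e-03 5.190e-01 5.120e-01 1.564e+00 0.000e+00 1.527e+00]
tilt x [-1.e-04  1.e-04 -1.e+00] z az -87.44
to go cm (tool) [-0.    0.1  -0.02]
```

View pics/w4.png

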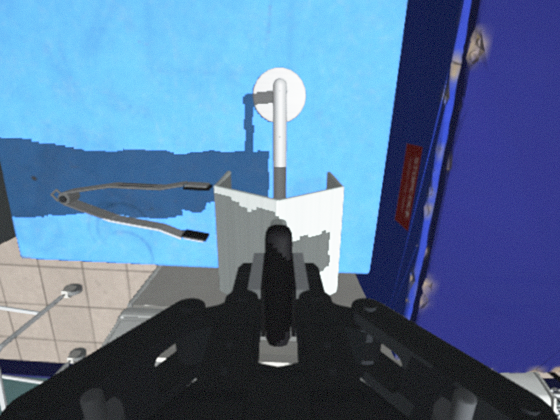

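View pics/s4c.png

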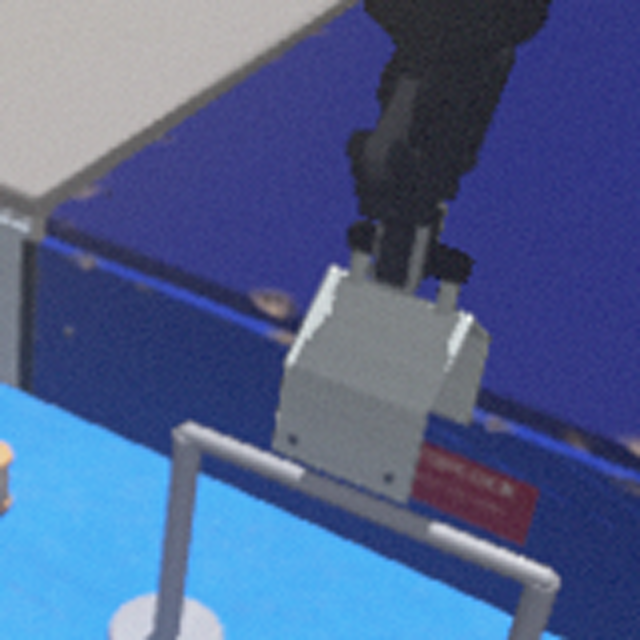

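View pics/t4c.png

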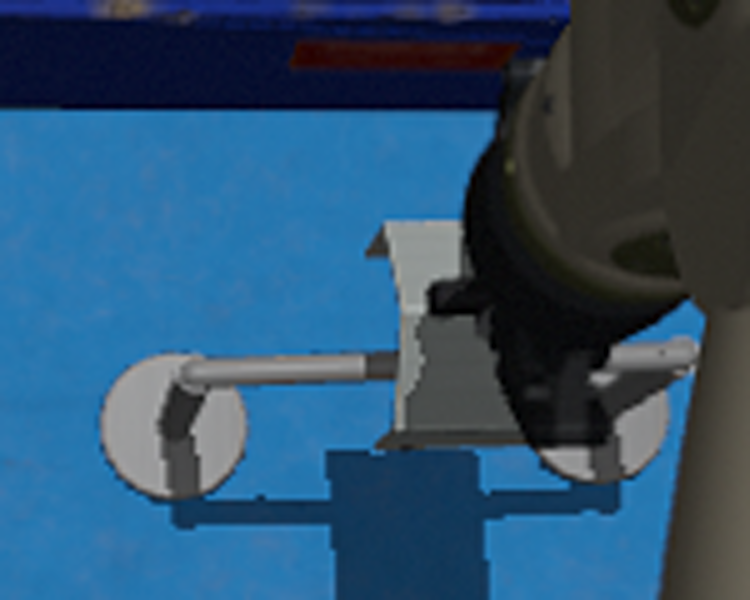

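The ridge (col 280) and the bar (col 280) line up in the wrist view, so I lower.

Emit:
step_arm:
  targets:
    - [[0,0,0],[1,0.1,0],0.5]
    - [[0,0,0],[1.5,0,0],0.5]
    - [[0,0,0],[1.5,0,0],0.5]
    - [[0,0,0],[1.5,0,0],0.5]
    - [[0,0,0],[1.5,0,0],0.5]
    - [[0,0,0],[1.5,0,0],0.5]
    - [[0,0,0],[1.2,0,0],0.5]
    - [[0,0,0],[1,0,0],0.5]
    - [[0,0,0],[0.5,0,0],0.5]
    - [[0,0,0],[0.2,0,0],0.5]

```text
clock: 9.25
tcp_pos: [0.668, 0.0804, 0.1807]
orientation: [0.511, 0.489, 0.511, -0.489]
wrist_force: [0.4, -0.7, -2.5]
finger_gap: 0.0109
```

Run:
```python
from h import *
s,Rm=st(); snap('wrist','w5.png'); snap('scene','s5.png')
crop('s5.png','s5c.png',290,90,160,160,4)
```

```text
t 9.25 tcp [0.668  0.0804 0.1807] gap 0.0109 F [ 0.44 -0.67 -2.54] j [1.000e-03 5.240e-01 2.420e-01 1.289e+00 0.000e+00 1.527e+00]
tilt x [-6.e-04  1.e-04 -1.e+00] z az -87.43
```

View pics/s5c.png

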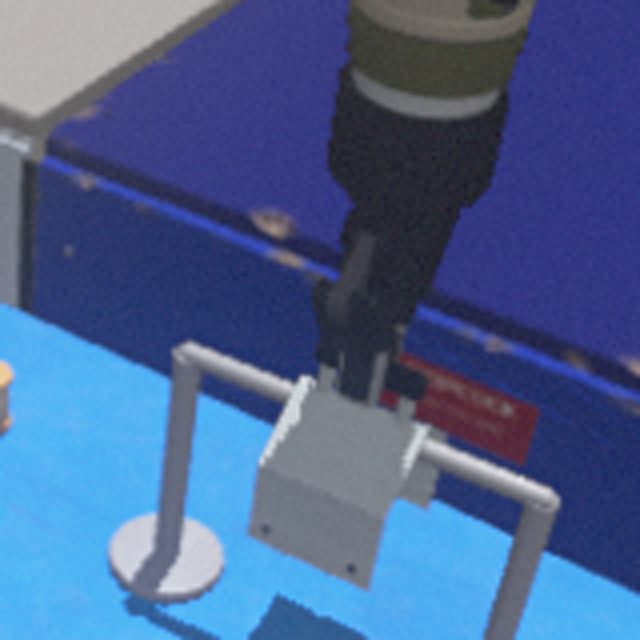

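View pics/w5.png

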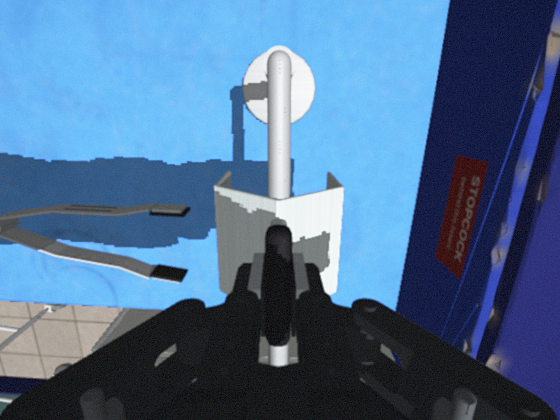

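Emit:
step_arm:
  targets:
    - [[0,0,0],[0.2,0,0],0.5]
    - [[0,0,0],[0.15,0,0],0.5]
    - [[0,0,0],[0.1,0,0],0.5]
    - [[0,0,0],[0.05,0,0],0.5]
    - [[0,0,0],[0,0,0],0.5]
    - [[0,0,0],[0,0,0],0.5]
    - [[0,0,0],[0,0,0],0.5]
    - [[0,0,0],[0,0,0],0.5]
    - [[0,0,0],[0,0,0],0.5]
    - [[0,0,0],[0,0,0],0.5]

```text
clock: 10.35
tcp_pos: [0.6684, 0.0804, 0.1774]
orientation: [0.511, 0.489, 0.511, -0.488]
wrist_force: [-1.6, -0.1, 5.8]
finger_gap: 0.0109
```

In contact (+5.8 N upward). Release.

Emit:
step_arm:
  targets:
    - [[0,0,0],[-0.05,0,0],1.4]
    - [[0,0,0],[-0.05,0,0],1.8]
    - [[0,0,0],[0,0,0],2.5]
    - [[0,0,0],[0,0,0],4]
    - [[0,0,0],[0,0,0],4]
    - [[0,0,0],[0,0,0],4]
    - [[0,0,0],[-1,0,0],4]
    - [[0,0,0],[-1.5,0,0],4]
    - [[0,0,0],[-2,0,0],4]
    - [[0,0,0],[-2,0,0],4]

```text
clock: 11.35
tcp_pos: [0.6681, 0.0805, 0.2437]
orientation: [0.511, 0.489, 0.511, -0.489]
wrist_force: [0.9, -0.1, 0.3]
finger_gap: 0.0404
```

Run:
```python
from h import *
s,Rm=st(); snap('wrist','w6.png'); snap('scene','s6.png')
crop('s6.png','s6c.png',290,90,160,160,4); togo(s,Rm,[.4665,.0254,.15])
```

```text
t 11.35 tcp [0.6681 0.0805 0.2437] gap 0.0404 F [ 0.9  -0.11  0.25] j [1.000e-03 5.140e-01 3.780e-01 1.435e+00 0.000e+00 1.527e+00]
tilt x [ 2.e-04  1.e-04 -1.e+00] z az -87.43
to go cm (tool) [  9.36 -20.39   4.6 ]
```

View pics/s6c.png

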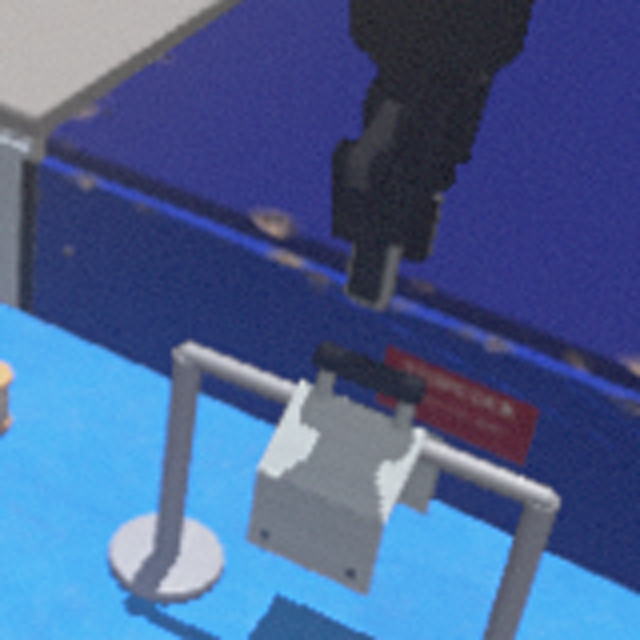

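View pics/w6.png

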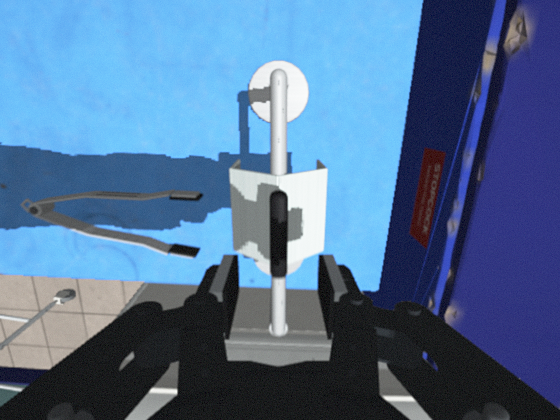

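The cover hangs upright and free on the bar. Moving over the tongs, turning and opening.

Emit:
step_arm:
  targets:
    - [[0,0,0],[0,-2.04,0.46],4]
    - [[0,0,0],[0,-2.04,0.46],4]
    - [[0,0,0],[0,-2.04,0.46],4]
    - [[0,0,0],[0,-2.04,0.46],4]
    - [[0,0,0],[0,-2.04,0.46],4]
    - [[0,0,0],[0,-2.04,0.46],5]
    - [[0,0,0],[0,-2.04,0.46],6]
    - [[0,0,0],[0,-2.04,0.46],7]
    - [[0,0,0],[0,-2.04,0.46],8]
    - [[0,0,0],[0,-2.04,0.46],8.5]

```text
clock: 12.45
tcp_pos: [0.4652, 0.0252, 0.2417]
orientation: [0.511, 0.489, 0.511, -0.489]
wrist_force: [-0.0, 0.3, 1.2]
finger_gap: 0.0851
```

Emit:
step_arm:
  targets:
    - [[-8.3,0,0],[0,0,0],8.5]
    - [[-8.3,0,0],[0,0,0],8.5]
    - [[-8.3,0,0],[0,0,0],8.5]
    - [[-8.3,0,0],[0,0,0],8.5]
    - [[-8.3,0,0],[0,0,0],8.5]
    - [[-8.3,0,0],[0,0,0],8.5]
    - [[-8.3,0,0],[0,0,0],8.5]
    - [[-8.3,0,0],[0,0,0],8.5]
    - [[-8.3,0,0],[0,0,0],8.5]
    - [[-8.1,0,0],[0,0,0],8.5]

```text
clock: 13.45
tcp_pos: [0.4661, 0.0254, 0.2417]
orientation: [0.706, 0.027, 0.707, -0.026]
wrist_force: [-0.3, -0.9, -0.7]
finger_gap: 0.0848
```

Emit:
step_arm:
  targets:
    - [[0,0,0],[2,0,0],8.5]
    - [[0,0,0],[2,0,0],8.5]
    - [[0,0,0],[2,0,0],8.5]
    - [[0,0,0],[2,0,0],8.5]
    - [[0,0,0],[1.4,0,0],8.5]
    - [[0,0,0],[0,0,0],8.5]
    - [[0,0,0],[0,0,0],8.5]
    - [[0,0,0],[0,0,0],8.5]
    - [[0,0,0],[0,0,0],8.5]
    - [[0,0,0],[0,0,0],8.5]

```text
clock: 14.45
tcp_pos: [0.467, 0.0253, 0.149]
orientation: [0.707, 0.029, 0.706, -0.029]
wrist_force: [-0.7, 0.4, 0.6]
finger_gap: 0.0849
```

Run:
```python
from h import *
s,Rm=st(); snap('wrist','w7.png'); togo(s,Rm,[.4665,.0254,.003])
c=cam('wrist'); y=-.0799; cs,sn=np.cos(y),np.sin(y)
for X in [(.103,.038,.026),(.103,-.038,.026),(0,.03,.026),(0,-.03,.026)]:
    print(X,proj(c,[.4665+cs*X[0]-sn*X[1],.0254+sn*X[0]+cs*X[1],X[2]])[0].round(1))
```

```text
t 14.45 tcp [0.467  0.0253 0.149 ] gap 0.0849 F [-0.67  0.42  0.6 ] j [-0.118  0.15  -0.372  1.047  0.    -0.037]
tilt x [ 1.5e-03 -1.0e-04 -1.0e+00] z az -4.63
to go cm (tool) [14.6   0.   -0.07]
(0.103, 0.038, 0.026) [316.8 302.6]
(0.103, -0.038, 0.026) [240.1 302.8]
(0, 0.03, 0.026) [312.1 202.6]
(0, -0.03, 0.026) [244.6 202.8]
```

View pics/w7.png

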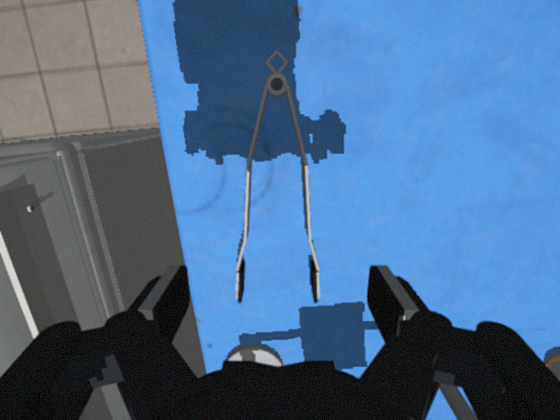

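Jaw tips are seen at (241,301) and (317,300), against predictions of (240,303) and (317,303), so the estimate holds. Descending.

Emit:
step_arm:
  targets:
    - [[0,0,0],[2.5,0,0],8.5]
    - [[0,0,0],[2.5,0,0],8.5]
    - [[0,0,0],[2.5,0,0],8.5]
    - [[0,0,0],[2.5,0,0],8.5]
    - [[0,0,0],[1.8,0,0],8.5]
    - [[0,0,0],[1.2,0,0],8.5]
    - [[0,0,0],[0.8,0,0],8.5]
    - [[0,0,0],[0.6,0,0],8.5]
    - [[0,0,0],[0,0,0],8.5]
    - [[0,0,0],[0,0,0],8.5]

```text
clock: 15.5
tcp_pos: [0.4669, 0.0253, 0.0047]
orientation: [0.707, 0.029, 0.706, -0.029]
wrist_force: [-0.3, 0.1, -0.1]
finger_gap: 0.085
```

Run:
```python
from h import *
s,Rm=st(); snap('wrist','w8.png'); snap('scene','s8.png'); crop('s8.png','s8c.png',270,220,160,150,5)
```

```text
t 15.5 tcp [0.4669 0.0253 0.0047] gap 0.085 F [-0.27  0.12 -0.09] j [-0.118  0.309 -0.575  0.685  0.    -0.037]
tilt x [ 8.e-04  0.e+00 -1.e+00] z az -4.63
```

View pics/w8.png

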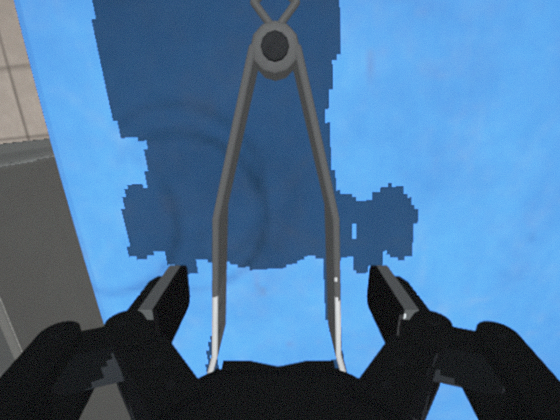

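View pics/s8c.png

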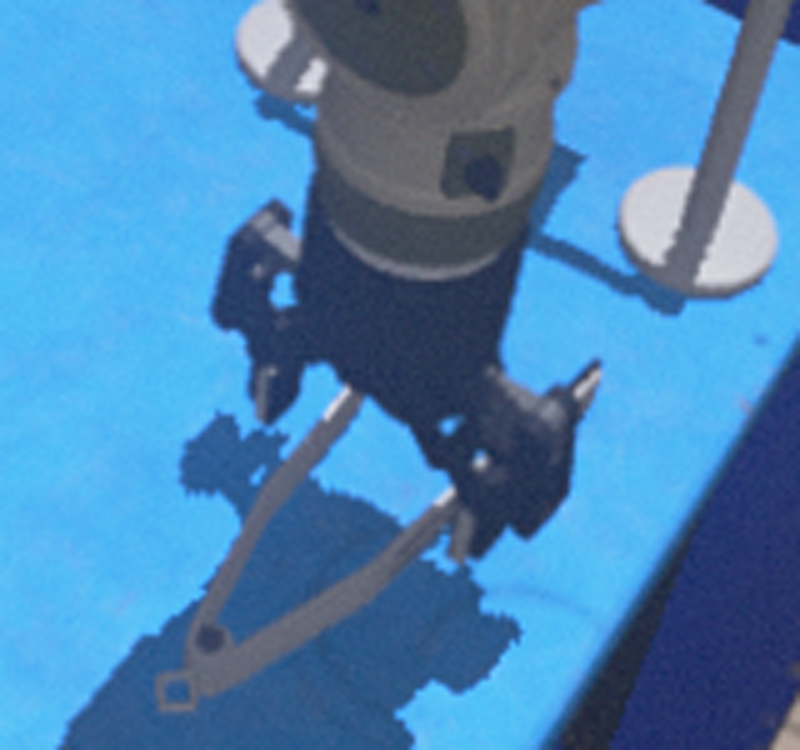

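Emit:
step_arm:
  targets:
    - [[0,0,0],[0.2,0,0],7.5]
    - [[0,0,0],[0.2,0,0],7]
    - [[0,0,0],[0,0,0],6.5]
    - [[0,0,0],[0,0,0],6.2]
    - [[0,0,0],[0,0,0],6]
    - [[0,0,0],[0,0,0],5.8]
    - [[0,0,0],[0,0,0],5.6]
    - [[0,0,0],[0,0,0],5.4]
    - [[0,0,0],[0,0,0],5.2]
    - [[0,0,0],[0,0,0],5.2]
  force: 60

```text
clock: 16.6
tcp_pos: [0.4673, 0.0254, 0.0016]
orientation: [0.707, 0.029, 0.706, -0.028]
wrist_force: [-2.6, 1.7, 11.9]
finger_gap: 0.0521
```

Run:
```python
from h import *
s,Rm=st(); snap('wrist','w9.png'); snap('scene','s9.png'); crop('s9.png','s9c.png',270,220,160,150,5)
```

```text
t 16.6 tcp [0.4673 0.0254 0.0016] gap 0.0521 F [-2.61  1.66 11.93] j [-0.118  0.314 -0.579  0.676  0.    -0.037]
tilt x [ 0.0021  0.     -1.    ] z az -4.62
```

View pics/w9.png

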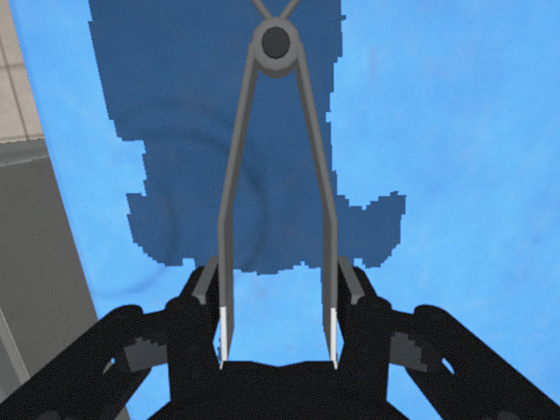

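View pics/s9c.png

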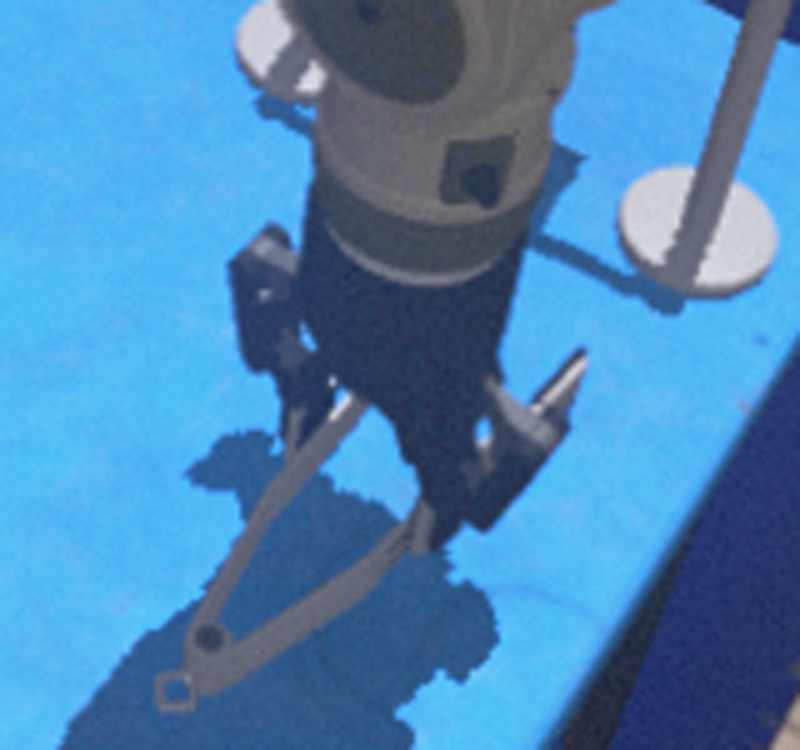

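Tongs squeezed to 52 mm. The 12 N upward reading comes from the pads swinging down. Lifting.

Emit:
step_arm:
  targets:
    - [[0,0,0],[-0.2,0,0],5.2]
    - [[0,0,0],[-0.5,0,0],5.2]
    - [[0,0,0],[-1,0,0],5.2]
    - [[0,0,0],[-1.5,0,0],5.2]
    - [[0,0,0],[-2,0,0],5.2]
    - [[0,0,0],[-2,0,0],5.2]
    - [[0,0,0],[-2,0,0],5.2]
    - [[0,0,0],[-2,0,0],5.2]
    - [[0,0,0],[-1.8,0,0],5.2]
    - [[0,0,0],[0,0,0],5.2]

```text
clock: 17.7
tcp_pos: [0.4683, 0.0252, 0.133]
orientation: [0.708, 0.028, 0.705, -0.029]
wrist_force: [0.6, -0.4, -1.5]
finger_gap: 0.0523
```

Run:
```python
from h import *
s,Rm=st(); snap('wrist','w10.png'); snap('scene','s10.png'); snap('top','t10.png');crop('s10.png','s10c.png',270,150,160,150,5)
for n in ['top','scene']:
    r=silhouettes(n,'coupling_mid'); print(n,[(round(d['p'],2),d['extent']) for d in r[:2]])
crop('s10.png','s10k.png',220,200,50,50,12); crop('t10.png','t10k.png',210,220,60,60,10)
```

```text
t 17.7 tcp [0.4683 0.0252 0.133 ] gap 0.0523 F [ 0.63 -0.35 -1.51] j [-0.118  0.162 -0.4    1.004  0.    -0.037]
tilt x [ 5.e-03 -4.e-04 -1.e+00] z az -4.63
top [(0.49, [237.2, 234.8, 17.6, 19.4])]
scene [(0.64, [231.3, 212.9, 19.6, 24.1])]
```

View pics/s10c.png

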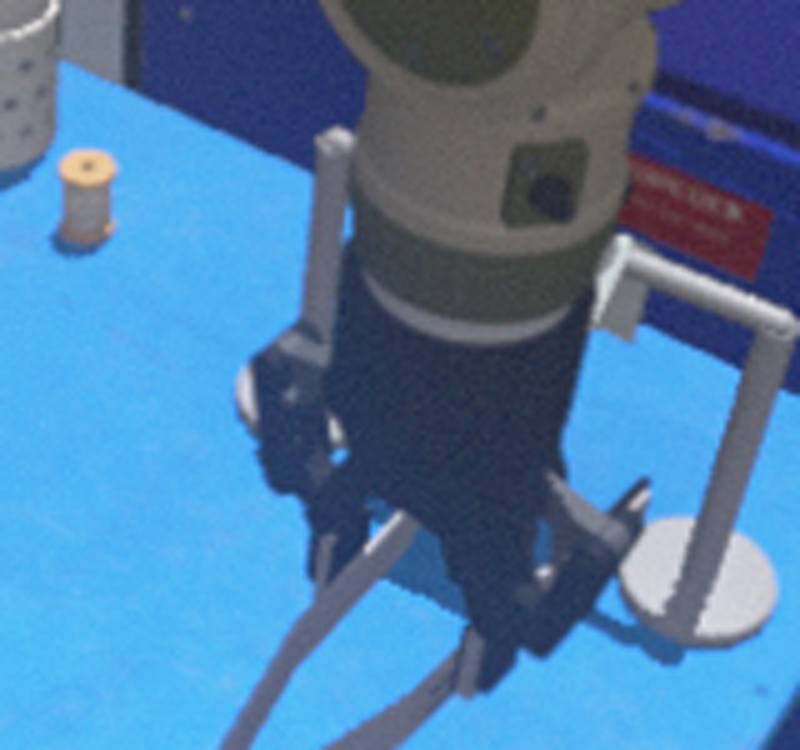

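View pics/w10.png

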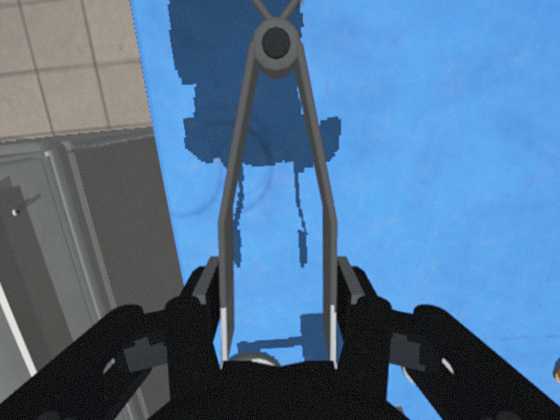

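View pics/s10k.png

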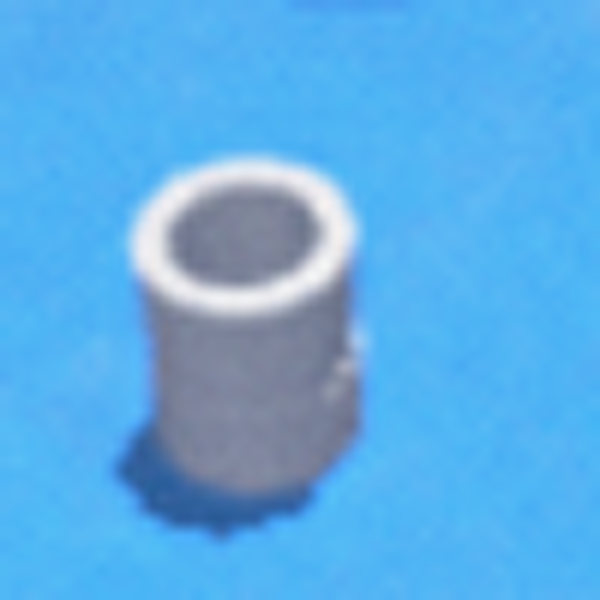

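View pics/t10k.png

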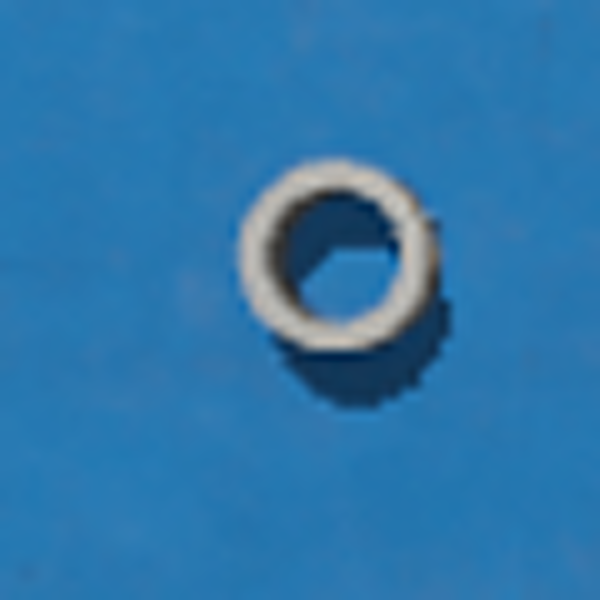

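The tongs came up without slipping (pivot still at wrist (276,42)). The coupling rim is at scene ≈(240,219) and top ≈(243,245). Computing its position.

Run:
```python
from h import *
ct,cs=cam('top'),cam('scene')
f=lambda u,v,x,y,k: np.array([(u+.5)/k-.5+x,(v+.5)/k-.5+y])
a=f(335,255,210,220,10); b=f(245,236,220,200,12)
X=tri([(ct,a),(cs,b)]); print(X, atz(ct,a,.05),atz(cs,b,.05))
C=(atz(ct,a,.05)+atz(cs,b,.05))/2
phi=np.radians(-20); tgt=C-.084*np.array([np.cos(phi),np.sin(phi),0]); print('tgt',tgt)
s,Rm=st(); togo(s,Rm,[tgt[0],tgt[1],s['tcp_pos'][2]])
```

```text
[0.52070754 0.34297464 0.04919861] [0.51930245 0.34439714 0.05      ] [0.52142805 0.34079399 0.05      ]
tgt [0.44143107 0.37132526 0.05      ]
t 17.95 tcp [0.4655 0.0254 0.1292] gap 0.0523 F [ 0.03 -0.33 -1.3 ] j [-0.118  0.166 -0.405  1.002  0.    -0.037]
tilt x [-2.e-03  3.e-04 -1.e+00] z az -4.63
to go cm (tool) [ 2.000e-02  3.428e+01 -5.200e+00]
```

Emit:
step_arm:
  targets:
    - [[0,0,0],[0,2,-0.3],5.2]
    - [[0,0,0],[0,3,-0.5],5.2]
    - [[0,0,0],[0,4,-0.6],5.2]
    - [[0,0,0],[0,4,-0.6],5.2]
    - [[0,0,0],[0,4,-0.6],5.2]
    - [[0,0,0],[0,4,-0.6],5.2]
    - [[0,0,0],[0,4,-0.6],5.2]
    - [[0,0,0],[0,4,-0.6],5.2]
    - [[0,0,0],[0,3,-0.5],5.2]
    - [[0,0,0],[0,2.3,-0.3],5.2]

```text
clock: 18.95
tcp_pos: [0.4411, 0.3732, 0.1288]
orientation: [0.706, 0.028, 0.707, -0.028]
wrist_force: [0.2, -1.0, -1.3]
finger_gap: 0.052
```

Emit:
step_arm:
  targets:
    - [[5,0,0],[0,0,0],5.2]
    - [[5,0,0],[0,0,0],5.2]
    - [[5.4,0,0],[0,0,0],5.2]
    - [[0,0,0],[1,0,0],5.2]
    - [[0,0,0],[1,0,0],5.3]
    - [[0,0,0],[1,0,0],5.4]
    - [[0,0,0],[0.8,0,0],5.4]
    - [[0,0,0],[0,0,0],5.4]
    - [[0,0,0],[0,0,0],5.4]
    - [[0,0,0],[0,0,0],5.4]

```text
clock: 19.95
tcp_pos: [0.4426, 0.3716, 0.0927]
orientation: [0.697, 0.123, 0.696, -0.123]
wrist_force: [0.1, 0.4, -0.2]
finger_gap: 0.054
```

Run:
```python
from h import *
s,Rm=st(); snap('wrist','w11.png'); snap('scene','s11.png'); snap('top','t11.png'); togo(s,Rm,[.4414,.3713,.0136])
crop('s11.png','s11c.png',180,160,120,100,6); crop('t11.png','t11c.png',190,200,110,90,7)
```

```text
t 19.95 tcp [0.4426 0.3716 0.0927] gap 0.054 F [ 0.13  0.35 -0.18] j [ 0.56   0.394 -0.187  0.988  0.     0.909]
tilt x [ 7.e-04  5.e-04 -1.e+00] z az -20.02
to go cm (tool) [ 7.91 -0.08 -0.11]
```

View pics/s11c.png

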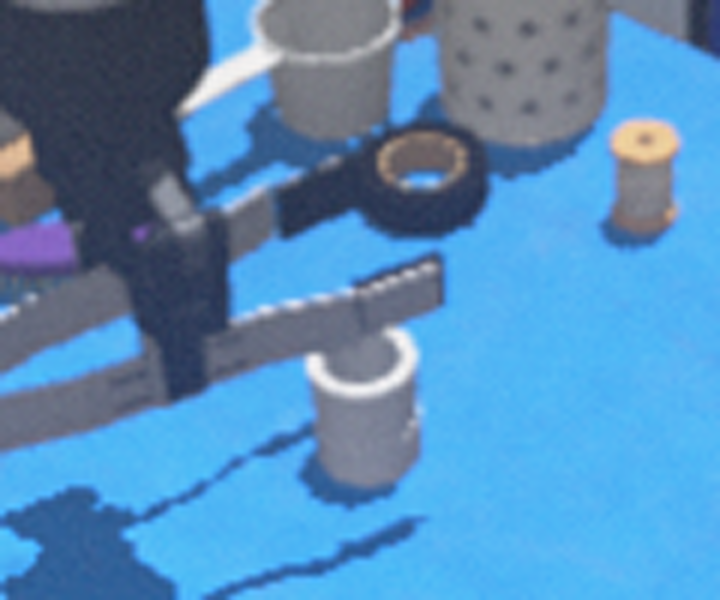

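View pics/t11c.png

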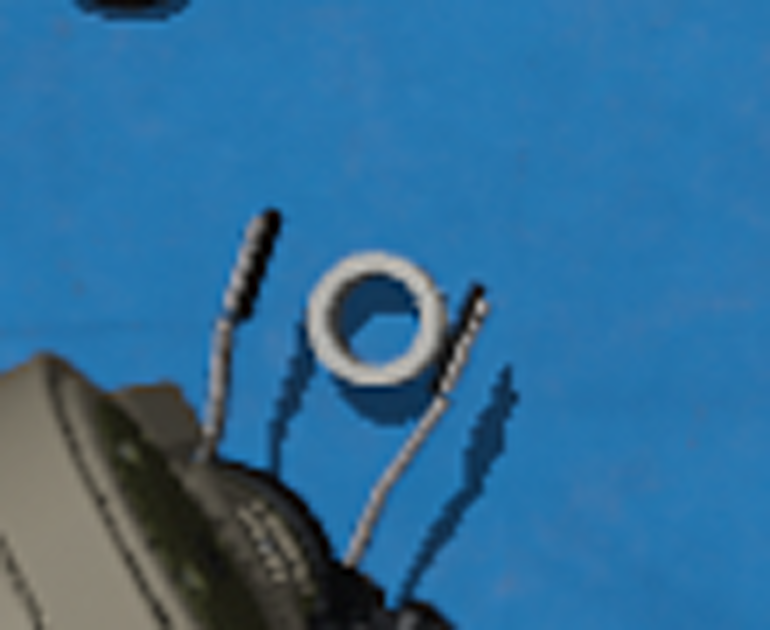

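View pics/w11.png

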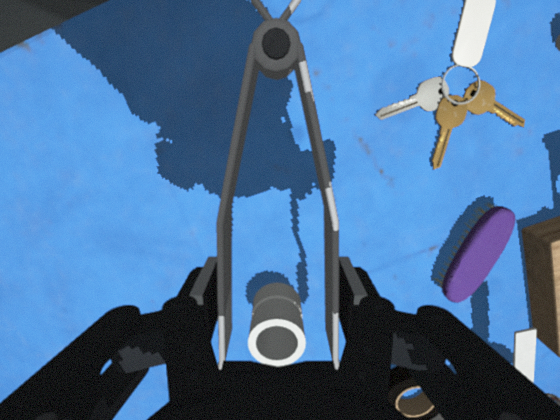

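Run:
```python
from h import *
ct,cs=cam('top'),cam('scene')
f=lambda u,v,x,y,k: np.array([(u+.5)/k-.5+x,(v+.5)/k-.5+y])
L=f(268,213,190,200,7); Rr=f(480,288,190,200,7); Lb=f(236,315,190,200,7); Rb=f(440,393,190,200,7); ring=f(377,318,190,200,7)
s,Rm=st()
for n,p in [('L tip',L),('L back',Lb),('R tip',Rr),('R back',Rb)]:
    X=atz(ct,p,.117); print(n,X,'tool',(Rm.T@(X-s['tcp_pos'])).round(4))
X=atz(ct,ring,.05); print('ring',X,(Rm.T@(X-s['tcp_pos'])).round(4))
r2=f(362,361,180,160,6); X=atz(cs,r2,.05); print('ring scene',X,(Rm.T@(X-s['tcp_pos'])).round(4))
# triangulate R tip top corner
print('R tip tri',tri([(ct,Rr),(cs,f(440,258,180,160,6))]),(Rm.T@(tri([(ct,Rr),(cs,f(440,258,180,160,6))])-s['tcp_pos'])).round(4))
t,v=ray(cs,f(440,258,180,160,6)); X=atz(cs,f(440,258,180,160,6),.117);print('R scene',X,(Rm.T@(X-s['tcp_pos'])).round(4))
# wrist ring
c=cam('wrist'); X=atz(c,(277,342),.05); print('wrist ring',X,(Rm.T@(X-s['tcp_pos'])).round(4))
```

```text
t 20.1 tcp [0.4427 0.3717 0.0929] gap 0.054 F [ 0.27  0.45 -0.92] j [ 0.56   0.394 -0.187  0.988  0.     0.909]
tilt x [ 1.e-03  7.e-04 -1.e+00] z az -20.03
L tip [0.54954568 0.37103994 0.117     ] tool [-0.024   0.036   0.1006]
L back [0.51874717 0.38020467 0.117     ] tool [-0.024   0.0341  0.0686]
R tip [0.52748382 0.30675064 0.117     ] tool [-0.0241 -0.0319  0.1019]
R back [0.49592354 0.31841071 0.117     ] tool [-0.0241 -0.0318  0.0683]
ring [0.5194216  0.34354854 0.05      ] [ 0.043  -0.0002  0.0817]
ring scene [0.52001931 0.33963929 0.05      ] [ 0.043  -0.0036  0.0836]
R tip tri [0.52868211 0.30559489 0.1150051 ] [-0.0221 -0.0326  0.1034]
R scene [0.52812262 0.30271685 0.117     ] [-0.0241 -0.0355  0.1039]
wrist ring [0.51917428 0.3426319  0.05      ] [ 0.043  -0.0011  0.0818]
```

The pads straddle the coupling with a 2 mm lateral offset. I descend with a small correction.

Emit:
step_arm:
  targets:
    - [[0,0,0],[0,-0.15,-0.15],5.4]
    - [[0,0,0],[1,0,0],5.4]
    - [[0,0,0],[1,0,0],5.4]
    - [[0,0,0],[1,0,0],5.4]
    - [[0,0,0],[1,0,0],5.4]
    - [[0,0,0],[1,0,0],5.4]
    - [[0,0,0],[1,0,0],5.4]
    - [[0,0,0],[1,0,0],5.4]
    - [[0,0,0],[0.8,0,0],5.4]
    - [[0,0,0],[0,0,0],5.4]

```text
clock: 21.1
tcp_pos: [0.4395, 0.37, 0.0128]
orientation: [0.696, 0.122, 0.697, -0.124]
wrist_force: [-0.2, -0.4, -1.4]
finger_gap: 0.0541
```

Run:
```python
from h import *
s,Rm=st(); snap('wrist','w12.png'); snap('scene','s12.png'); snap('top','t12.png')
crop('s12.png','s12c.png',180,160,120,100,6); crop('t12.png','t12c.png',190,200,110,90,7)
```

```text
t 21.1 tcp [0.4395 0.37   0.0128] gap 0.0541 F [-0.19 -0.44 -1.41] j [ 0.56   0.47  -0.29   0.813  0.     0.91 ]
tilt x [-0.002  -0.0012 -1.    ] z az -20.03
```

View pics/s12c.png

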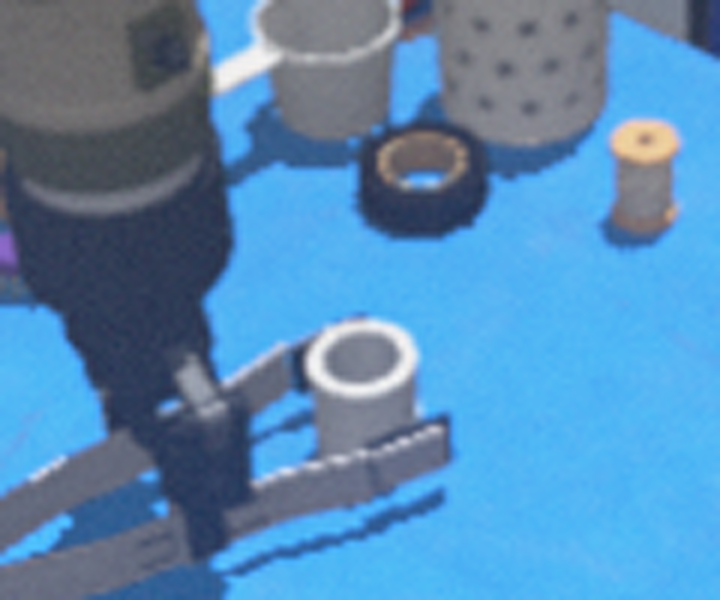

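View pics/t12c.png

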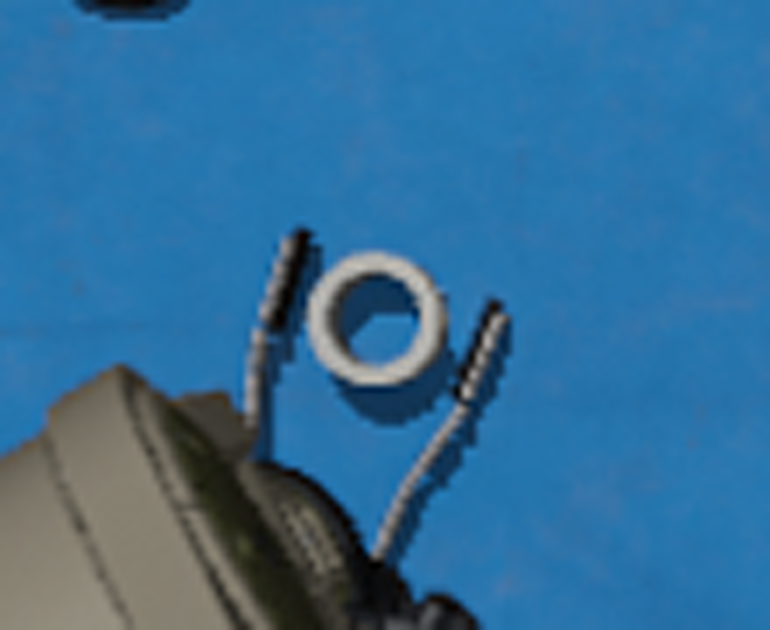

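The jaws straddle the coupling cleanly, with ring (377,318) between pads (292,282) and (478,352). Squeezing gradually.

Emit:
step_arm:
  targets:
    - [[0,0,0],[0,0,0],5.3]
    - [[0,0,0],[0,0,0],5.1]
    - [[0,0,0],[0,0,0],4.9]
    - [[0,0,0],[0,0,0],4.8]
    - [[0,0,0],[0,0,0],4.7]
    - [[0,0,0],[0,0,0],4.6]
    - [[0,0,0],[0,0,0],4.5]
    - [[0,0,0],[0,0,0],4.3]
    - [[0,0,0],[0,0,0],4.1]
    - [[0,0,0],[0,0,0],4.0]
  force: 50

```text
clock: 22.25
tcp_pos: [0.4404, 0.3706, 0.0145]
orientation: [0.696, 0.123, 0.696, -0.123]
wrist_force: [-0.8, -1.0, 0.8]
finger_gap: 0.0419
```

Run:
```python
from h import *
s,Rm=st(); snap('scene','s13.png'); snap('top','t13.png')
crop('s13.png','s13c.png',180,160,120,100,6); crop('t13.png','t13c.png',190,200,110,90,7)
```

```text
t 22.25 tcp [0.4404 0.3706 0.0145] gap 0.0419 F [-0.8  -0.96  0.76] j [ 0.56   0.468 -0.289  0.814  0.     0.91 ]
tilt x [ 2.e-04  2.e-04 -1.e+00] z az -20.03
```

View pics/s13c.png

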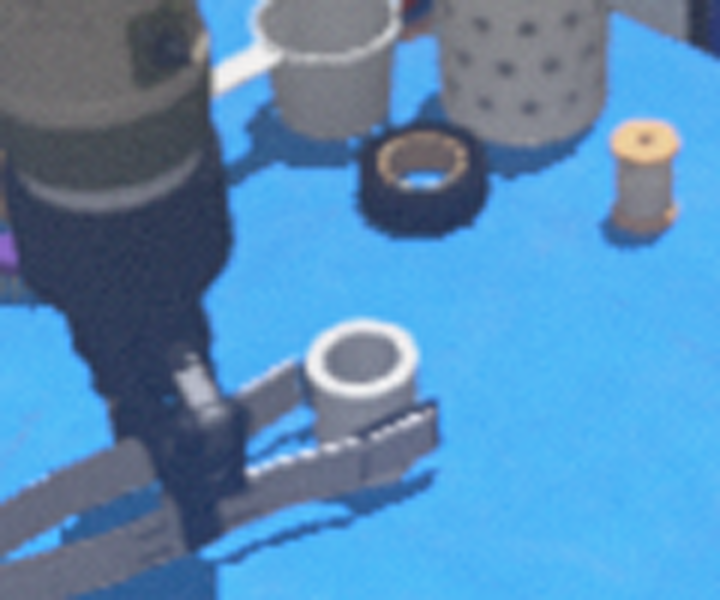

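View pics/t13c.png

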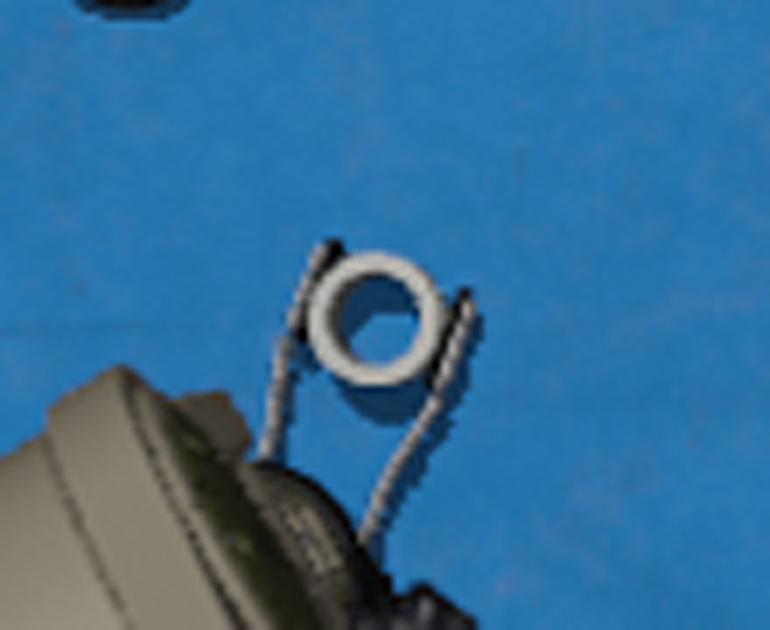

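Emit:
step_arm:
  targets:
    - [[0,0,0],[0,0,0],3.6]
    - [[0,0,0],[0,0,0],3.4]
    - [[0,0,0],[0,0,0],3.4]
    - [[0,0,0],[0,0,0],3.4]
    - [[0,0,0],[-0.2,0,0],3.4]
    - [[0,0,0],[-0.4,0,0],3.4]
    - [[0,0,0],[-0.6,0,0],3.4]
    - [[0,0,0],[-0.8,0,0],3.4]
    - [[0,0,0],[-1,0,0],3.4]
    - [[0,0,0],[-1,0,0],3.4]

```text
clock: 23.35
tcp_pos: [0.4405, 0.3706, 0.0554]
orientation: [0.696, 0.123, 0.696, -0.123]
wrist_force: [-0.3, 0.5, -1.7]
finger_gap: 0.0416
```

Run:
```python
from h import *
s,Rm=st(); snap('scene','s14.png')
crop('s14.png','s14c.png',180,150,120,100,6)
```

```text
t 23.35 tcp [0.4405 0.3706 0.0554] gap 0.0416 F [-0.25  0.51 -1.71] j [ 0.56   0.425 -0.242  0.904  0.     0.91 ]
tilt x [ 5.e-04  4.e-04 -1.e+00] z az -20.03
```

View pics/s14c.png

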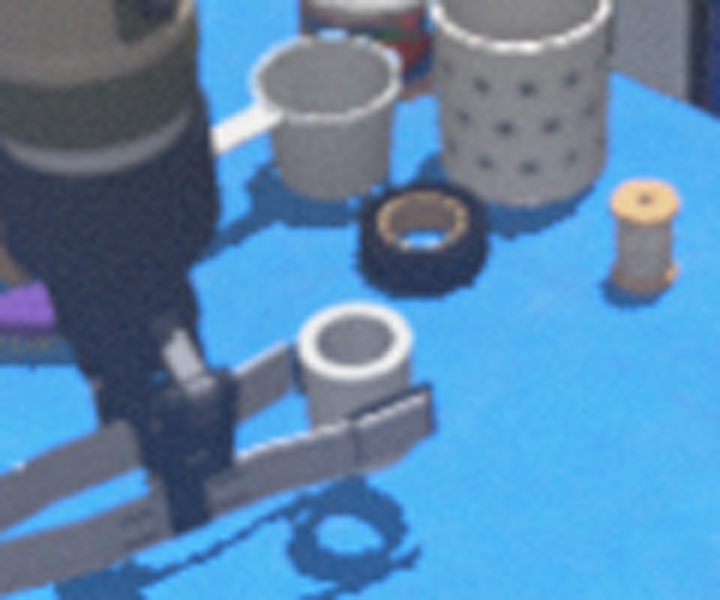

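Lifted cleanly: the shadow has separated below it. Raising the remaining 6.5 cm, then settling.

Emit:
step_arm:
  targets:
    - [[0,0,0],[-1,0,0],3.4]
    - [[0,0,0],[-1,0,0],3.4]
    - [[0,0,0],[-1,0,0],3.4]
    - [[0,0,0],[-1,0,0],3.4]
    - [[0,0,0],[-1,0,0],3.4]
    - [[0,0,0],[-0.8,0,0],3.4]
    - [[0,0,0],[-0.5,0,0],3.4]
    - [[0,0,0],[-0.2,0,0],3.4]
    - [[0,0,0],[0,0,0],3.4]
    - [[0,0,0],[0,0,0],3.4]

```text
clock: 24.4
tcp_pos: [0.4401, 0.3704, 0.1189]
orientation: [0.696, 0.123, 0.697, -0.123]
wrist_force: [-1.3, 0.6, -1.5]
finger_gap: 0.0418
```

Emit:
step_arm:
  targets:
    - [[0,0,0],[0,0,0],3.4]
    - [[0,0,0],[0,0,0],3.4]
    - [[0,0,0],[0,0,0],3.4]
    - [[0,0,0],[0,0,0],3.4]
    - [[0,0,0],[0,0,0],3.4]
    - [[0,0,0],[0,0,0],3.4]
    - [[0,0,0],[0,0,0],3.4]
    - [[0,0,0],[0,0,0],3.4]
    - [[0,0,0],[0,0,0],3.4]
    - [[0,0,0],[0,0,0],3.4]

```text
clock: 25.4
tcp_pos: [0.4404, 0.3705, 0.1193]
orientation: [0.696, 0.123, 0.696, -0.123]
wrist_force: [-0.9, 0.4, -1.4]
finger_gap: 0.0415
```

Run:
```python
from h import *
s,Rm=st(); snap('scene','s15.png'); snap('top','t15.png')
crop('s15.png','s15c.png',170,120,270,180,3)
crop('t15.png','t15c.png',180,150,200,120,4)
```

```text
t 25.4 tcp [0.4404 0.3705 0.1193] gap 0.0415 F [-0.94  0.37 -1.4 ] j [ 0.56   0.37  -0.154  1.047  0.     0.91 ]
tilt x [ 0.e+00  1.e-04 -1.e+00] z az -20.03
```

View pics/s15c.png

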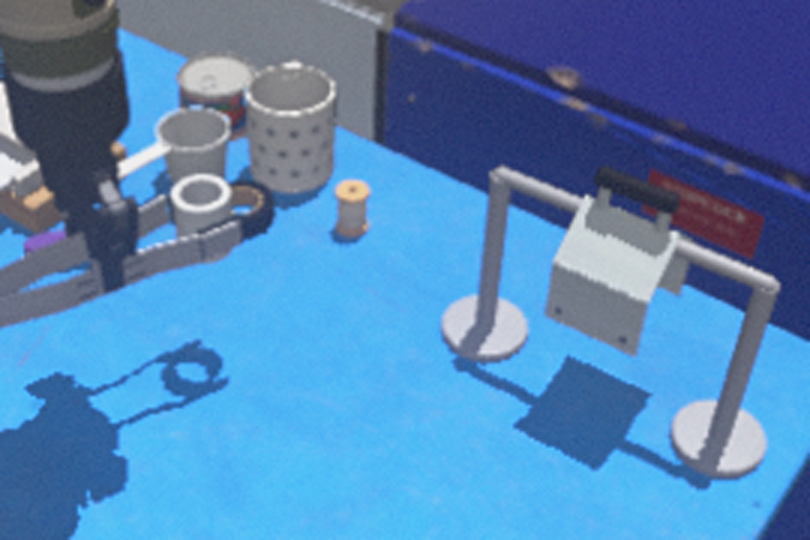

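View pics/t15c.png

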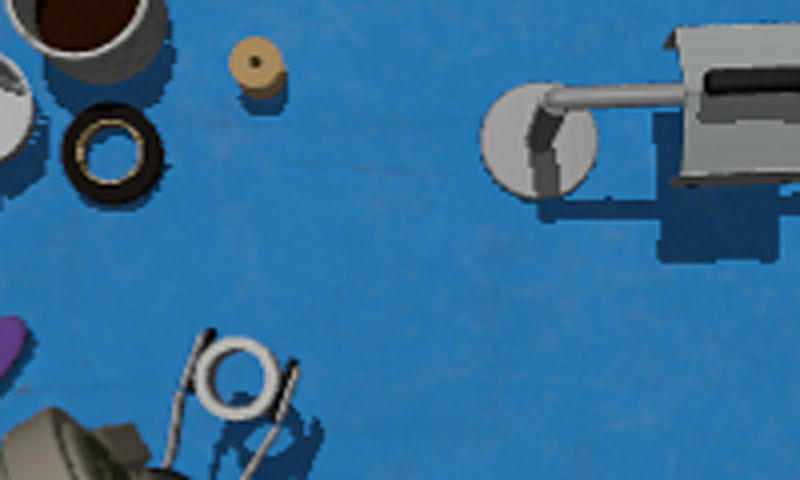

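The coupling is held aloft between the pads, raised 10.5 cm. The cover hangs upright on the bar and the nearby objects haven't moved. Handing in.

Run:
```python
from h import *
print(hand_in()); print(get_state()['clock'])
```

```text
the job is handed in; nothing more can be done
None
the job is handed in; nothing more can be done
```

I gripped the cover by its handle, hung it astride the middle of the rail's bar and let it go. Then I picked up the tongs, closed their jaws on the coupling and lifted it. I handed in at about 25.4 s with the tongs still squeezed; the hand-in gives no verdict.

- **Cover:** the last pictures show it hanging upright on the bar by its ridge, with nothing else touching it.
- **Coupling:** it sits upright between both jaw pads and was raised about 10.5 cm. The gripper stayed about 8 cm away from it.
- **Tongs:** the finger opening held steady at 41.5–41.9 mm with 50 N of grip. That is below the 44–46 mm you gave, but the same reading was also about 1 mm low on the 12 mm handle. I saw no slip.
- **Tape roll and thread spool:** in the final pictures they stand where they started.
- **Lint brush:** only part of it was visible at the end, so it got the weaker check. Nothing I moved came near it.
- **Camera disagreement:** the top and scene cameras differed by 2–4 mm on the coupling's position. I used the average and corrected from the view of the jaws around it.

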